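# Swing the photometer's cover aside and load the wide filter plate

## Robot

A 6-joint arm with a two-finger parallel gripper is mounted at the origin on a cart in front of the work surface, level with it; the furniture and walls round the work are solid. World frame = base frame: x ahead of the robot, y to its left, z up, the work surface at z = 0. Lengths are in m, angles in rad, forces in N, time in s.
With the tool pointing down it reaches from about 0.35 to 0.775 m from the base axis. Payload 5.5 kg.
Tool frame: the origin (TCP) lies at the very end of the fingers, on their centre line; the grasp point (between the pads) lies env.hold_point_z behind it (env.hold_point_z is the distance from the TCP to the grasp point, in m); z points along the fingers, y is the line along which they close (so a half turn about z gives the same grasp; the last joint's range is limited). The gripper opens to 85 mm and grips with 20 to 120 N. Pads are 22 mm wide; open, the fingers measure 114 mm over their backs; the gripper's body (76 mm by 85 mm) begins 54 mm behind the grasp point. The pads swing forward as they close: fully open they stand 13 mm farther back than shut.
Start: joints at [1.201, 0.313, 0.046, 1.304, 0, 1.431], TCP at [0.131, 0.56, 0.231] pointing down, gripper open.
Joint ranges: [-2.76, 2.76], [-0.86, 1.69], [-1.03, 1.26], [-2.2, 2.34], [-1.47, 1.5], [-3.14, 3.14]. Speed limits (rad/s): [2.57, 2.57, 3.14, 3.14, 3.14, 3.14].

## Interface

Orientations are given as a unit quaternion [w, x, y, z].
In Python, from workcell import env gives the robot as it stands.
- The arm moves only by the tool carry_out, never from a script. Its argument "steps" is a list of rows, each a list of 3 entries, a list of its own where there are three numbers: the turn, a rotation vector about the tool's x, y, z in degrees, then the shift along the tool's x, y, z in cm, then the closure in counts, from 0 (fully open) to 255 (shut). A call has exactly 8 rows; each row is the pose to reach, as a shift and turn from the pose commanded when the call began, along the tool's axes at that moment; what a row does not reach only later rows make up. A row lasts 1/8 s, in which the tool goes at most 62.5 mm and 10.7 degrees, less where a joint would pass 70% of its speed; a pose out of reach is approached as far as the arm can. A call with a gripper value outside its range is refused whole. The fingers move at their own pace and stop on an object; "force" is the grip in N (left out, the last holds). Time passes only in rows, so rows that repeat a pose let the fingers close, or fill a call up. It gives the time, the measured TCP pose, the force, the opening and the grip force at its end, in the units of the state.
- env.get_state(): the state, without advancing time (a new reading comes with each control period).
- env.read_camera(name): name is "scene" or "top" or "wrist"; returns (picture, depth): 384x512x3 uint8, red, green, blue; 384x512 float32, m along the optical axis (not along the pixel's ray), 0 where there is no reading.
- env.get_calibration(name): a dict with "fx", "fy", "cx", "cy" (pixels), "D" ([k1, k2, p1, p2, k3] as OpenCV has them; the pictures are not rectified), "origin" and "orientation" of the camera in the world. Camera axes: x right, y up, looking along -z (the intrinsics and any distortion apply to the point x, -y, -z); pixel columns grow to the right and rows downward; lengths in m; the calibration is good to about 2 mm. A picture is of the moment at which its call begins: read the wrist's pose just before it. get_calibration takes no time and is no camera call; for the wrist camera it gives the pose at the moment of the call.
- env.hand_in(): hands the job in; it is judged then, once.
The state is a dict: "clock": time; "joint_pos": joint angles; "qvel": joint speeds; "tau": joint torques, N m; "tcp_pos": TCP position; "orientation": TCP orientation; "wrist_force": force on the tool from outside, world axes, zero at the start; "ft_torque": the same for the moment, N m; "finger_gap": finger opening in m; "grip_force": force on a finger pad.
Only numpy, scipy, OpenCV 4.12 (cv2) and the standard library are available. Lean on these libraries where they do the work, as an engineer would, in place of code of your own. Each camera call takes 0.05 s, during which the arm holds its last target. There are 200 camera calls.

## Task

Swing the flat cover on top of the photometer about its pivot screw, roughly a quarter turn to whichever side is free, to bare the slot, and leave it open. Then take the wide filter plate from the rack and slide it upright into the slot, all the way down, and let go. Leave the bottles, dish, jar and the two narrow plates where they are.

Things in the scene. Friction and masses are not known exactly. Their poses are not given: they have to be found in the camera images.
- slot (a point): centre of the mouth of the straight slot in the flat top of the photometer, a white case 175 x 130 mm and 85 mm high with its top 85 mm above the desk; it is fixed to the desk. The point's x axis runs along the case's and the slot's length, away from the keys and display and towards the pivot screw; y across, z up. The slot is 92.5 mm long (x), 10.5 mm wide (y), 65 mm deep, with a 2 mm bevel round its mouth
- pivot (a point): the cover's pivot axis (vertical) at the height of the case's top, 81 mm along the slot's +x from the slot's centre; axes as for slot
- cover (a joint): angle of the flat dark steel cover about the pivot screw (rad), growing anticlockwise seen from above: 0 covers the slot, range -1.75 to 1.75, it may be swung either way and stays where it is left (friction, about 0.8 N at the knob). The cover is 5 mm thick, its faces 87 and 92 mm above the desk; from the pivot it runs 140 mm towards the knob, 28 mm wide for the first 36 mm, then 60 mm wide. At 0 it points along the slot's -x
- knob (a point): mid-height of the upright round black knob on the cover, 16 mm in diameter, 34 mm tall (92 to 126 mm above the desk), 110 mm from the pivot axis; it swings with the cover. x axis points from the knob to the pivot
- wide_plate_mid (a point): centre of the wide filter plate: a loose dark plate in an aluminium frame, 90 mm wide (its x), 8 mm thick (its y), 120 mm tall (its z, up), 0.12 kg; the lowest 6 mm is narrowed to 84 x 5 mm. It starts upright in one of the rack's three places. The rack is a fixed grey block 120 x 160 x 35 mm with three parallel slots 50 mm apart, 28 mm deep with floors 7 mm above the desk; each holds one plate with about 2 mm of play
- narrow_a_mid (a point): centre of a narrow filter plate, same make and height but 60 mm wide, in another place of the rack; to be left
- narrow_b_mid (a point): centre of the second narrow plate, 60 mm wide, in the remaining place of the rack; to be left
- tall_bottle_mid (a point): mid-height of a loose stoppered clear bottle, 56 mm in diameter, 123 mm tall, which stands close beside one long side of the photometer, taller than the cover and in the way of its swing on that side; not to be pushed
- dish_mid (a point): mid-height of a loose petri dish, 60 mm in diameter, 15 mm high, beside the other long side of the photometer; the cover passes above it; to be left
- jar_mid (a point): mid-height of a loose ivory jar with black lid, 58 mm in diameter, 71 mm tall, behind the rack; to be left
- dropper_mid (a point): mid-height of a loose dropper bottle with a rubber teat, 33 mm in diameter, 88 mm tall, standing near the desk's front edge, in front of the gap between photometer and rack; to be left

How it is judged:
On the way:
1. the cover is swung at least 1.2 rad (about 70 degrees) to either side, baring the slot ((value of joint cover above 1.2 rad or value of joint cover below -1.2 rad)), for 0.2 s.
At the end, for the whole second after the job is handed in: The cover is left at least 1.0 rad off to either side; the wide plate stands upright (within 0.08 rad) in the photometer's slot, along it, within 6 mm of its centre and on its floor (its centre 2 to 9 mm below the slot's mouth; 5 mm when fully down) ((value of joint cover above 1 rad or value of joint cover below -1 rad) and z of wide_plate_mid in the frame of slot between -0.009 and -0.002 m and horizontal distance between wide_plate_mid and slot below 0.006 m and angle between wide_plate_mid's own z axis and vertical below 0.08 rad and angle between the x axis of wide_plate_mid and the x axis of slot, either way round below 0.06 rad); the robot touches nothing.
It fails at once if the tall bottle is shifted more than 20 mm or tipped (distance of tall_bottle_mid from where it was at the start of the episode above 0.02 m or angle between tall_bottle_mid's own z axis and vertical above 0.4 rad).
It fails at once if the dish, the jar or the dropper bottle is shifted more than 25 mm (distance of any of dish_mid, jar_mid, dropper_mid from where it was at the start of the episode above 0.025 m).
It fails at once if a narrow plate is moved more than 30 mm (distance of any of narrow_a_mid, narrow_b_mid from where it was at the start of the episode above 0.03 m).
It also fails if it takes over 64 s, if anything falls off the work surface, if the arm or the gripper's body presses on something with over 40 N, if the wrist force passes 120 N, or if a joint passes its speed limit or range.

## Working session

There is one attempt and no reset: what is moved stays moved. The work goes in short steps, Python scripts to look and compute and a tool call to move; the robot and the scene stay as the last step left them, time stands still between calls to the robot, and variables do not carry over. Pictures are saved under pics/ and viewed, at most 10 in all, crops included, and the job is handed in when it is done.

Besides the shell and the picture viewer there is one more tool, called after "Request:" as name([rows], argument=value, ...), one row to a line, values as JSON. carry_out: Moves the arm, as the interface text tells. Its arguments: {"type":"object","properties":{"steps":{"type":"array","items":{"type":"array"}},"force":{"type":"number"}},"required":["steps"]}

```bash
mkdir -p pics; cat > h.py <<'E'
import numpy as np, cv2
from scipy.spatial.transform import Rotation as R
from workcell import env
def q2R(q): return R.from_quat([q[1],q[2],q[3],q[0]]).as_matrix()
def rays(c,uv):
    K=np.array([[c['fx'],0,c['cx']],[0,c['fy'],c['cy']],[0,0,1]])
    n=cv2.undistortPoints(np.array(uv,float).reshape(-1,1,2),K,np.array(c['D'],float)).reshape(-1,2)
    return np.c_[n[:,0],-n[:,1],-np.ones(len(n))]@q2R(c['orientation']).T
def plane(c,uv,z):
    d=rays(c,uv);o=np.array(c['origin']);return o+d*((z-o[2])/d[:,2])[:,None]
def cloud(c,dep):
    h,w=dep.shape;u,v=np.meshgrid(np.arange(w),np.arange(h))
    d=rays(c,np.c_[u.ravel(),v.ravel()])
    return (np.array(c['origin'])+d*dep.reshape(-1,1)).reshape(h,w,3)
def shot(n):
    c=env.get_calibration(n);i,d=env.read_camera(n);return c,i,d
E
python3 - <<'E'
from h import *
print(env.hold_point_z,env.get_state())
for n in['scene','top','wrist']:
    c,i,d=shot(n);np.savez(n+'0.npz',i=i,d=d);import pickle;pickle.dump(c,open(n+'0.pkl','wb'))
    print(n,c['origin'],c['orientation'],(d>0).mean())
    if n!='wrist': cv2.imwrite(f'pics/{n}0.png',cv2.resize(i[:,:,::-1],(800,600)))
E
```

```text
0.0187 {'clock': 0.0, 'joint_pos': array([ 1.20135658e+00,  3.14010101e-01,  4.49700704e-02,  1.30358602e+00,
       -1.77841148e-05,  1.43121070e+00]), 'qvel': array([-0.00087154, -0.00127707, -0.00057947, -0.00094884,  0.00094987,
        0.00032752]), 'tau': array([-4.98604113e-04, -4.80626392e+01,  2.98534083e+01,  1.93573436e-02,
       -1.61963853e-04,  5.07568046e-06]), 'tcp_pos': array([0.13082599, 0.55939542, 0.2303997 ]), 'orientation': array([-2.21733009e-04,  1.14674174e-01,  9.93402736e-01, -8.87630697e-04]), 'wrist_force': array([0.03502785, 0.89066838, 0.37394528]), 'ft_torque': array([-0.00725064,  0.02094974,  0.04284602]), 'grip_force': 0.0, 'finger_gap': 0.08532725119188583}
scene [ 0.00777794 -0.5747251   0.87087178] [ 0.86030443  0.35337052 -0.13145821 -0.34310975] 0.99591064453125
top [0.45952206 0.01244908 0.96362112] [-0.70577579 -0.01369715  0.04176574  0.7070704 ] 0.9959971110026041
wrist [0.06127043 0.57648631 0.37313727] [ 0.77581578 -0.11155289 -0.08749956  0.6148249 ] 0.995849609375
```

View pics/top0.png

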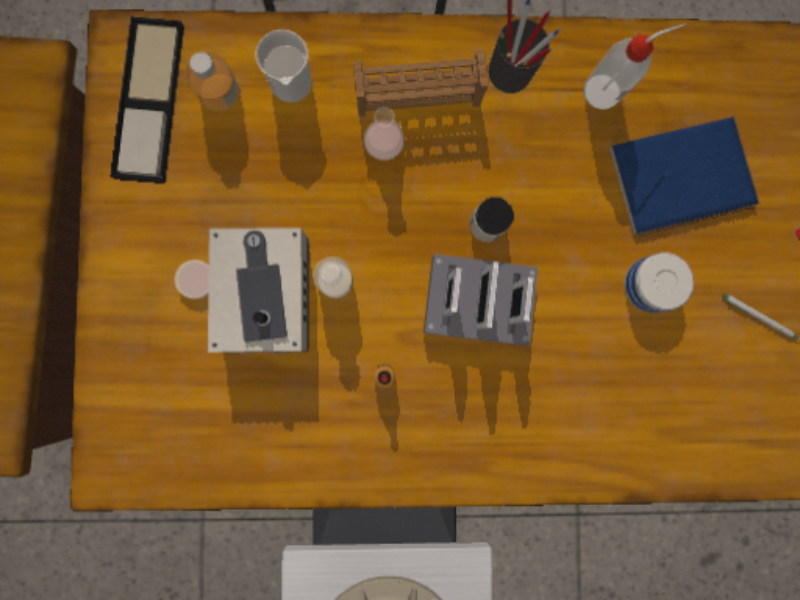

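View pics/scene0.png

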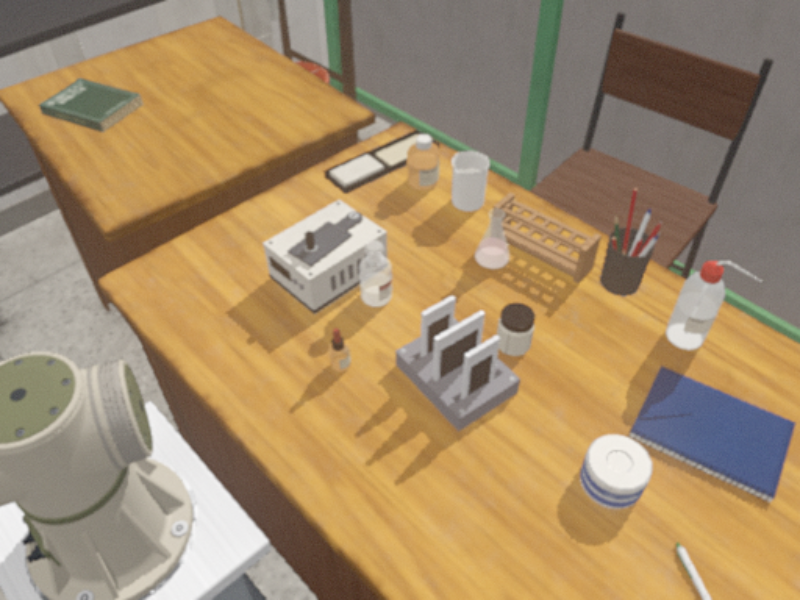

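The top view (+x up, +y left) shows the case at (258,290), with the knob at (262,318) nearest the robot and the pivot at (254,240). The tall bottle (333,277) is on the −y side and the dish (193,280) on the +y side, so the cover must swing to +y. The wide plate is the middle one in the rack (487,295).

```bash
cat > m.py <<'E'
from h import *
import pickle
c=pickle.load(open('top0.pkl','rb'));f=np.load('top0.npz');i,d=f['i'],f['d']
P=cloud(c,d);hsv=cv2.cvtColor(i,cv2.COLOR_RGB2HSV)
s=.64
def box(u0,v0,u1,v1):
    m=np.zeros(d.shape,bool);m[int(v0*s):int(v1*s),int(u0*s):int(u1*s)]=1;return m
def rect(m,t):
    r=cv2.minAreaRect((P[m][:,:2]*1000).astype(np.float32));print(t,m.sum(),np.round(r[0],1),np.round(r[1],1),round(r[2],1),'z',P[m][:,2].mean().round(4))
z=P[...,2]
b=box(200,220,315,360)
print('desk z',np.median(z[box(400,400,600,480)]))
# case outline by contour of raised, bright, low-saturation pixels, cast to z=.085
m=b&(z>.075)&(z<.1)
mm=cv2.morphologyEx(m.astype(np.uint8),cv2.MORPH_OPEN,np.ones((3,3)))
rect(mm>0,'case top')
dark=b&(z>.08)&(hsv[...,2]<110)
rect(dark&(z<.1),'cover')
k=b&(z>.115);print('knob',k.sum(),P[k].mean(0))
cov=dark&(z<.1);q=P[cov][:,:2]
for lo in np.arange(.40,.56,.015):
    w=q[(q[:,0]>lo)&(q[:,0]<lo+.01)]
    if len(w):print(round(lo,3),len(w),w[:,1].min().round(4),w[:,1].max().round(4))
for n,bb in dict(a=(430,240,465,345),w=(465,240,505,345),n=(505,240,540,345)).items():
    rect(box(*bb)&(z>.112)&(z<.14),'plate '+n)
rect(box(415,245,545,350)&(z>.028)&(z<.042),'rack')
for n,bb,lo in(('bottle',(310,250,360,310),.03),('dish',(170,255,208,305),.008),('dropper',(370,355,400,400),.03),('jar',(465,190,520,245),.05)):
    rect(box(*bb)&(z>lo),n)
E
python3 m.py
```

```text
desk z -0.00022181345243821315
case top 4569 [540.4 188.2] [173.2 131.5] 0.6 z 0.087
cover 1494 [541.6 187.4] [160.7 115.9] 0.7 z 0.0914
knob 69 [0.48402161 0.11266082 0.44060143]
0.46 32 0.1286 0.2444
0.475 138 0.1411 0.2
0.49 108 0.1435 0.2023
0.505 112 0.1458 0.2049
0.52 109 0.1475 0.2066
0.535 108 0.1489 0.2073
0.55 136 0.151 0.2102
plate a 125 [534.5 -93.7] [ 8.4 60. ] 82.7 z 0.1255
plate w 196 [ 528.7 -143.6] [ 8.6 89.3] 82.9 z 0.1252
plate n 144 [ 522.3 -193.2] [ 8.6 59.2] 82.3 z 0.1247
rack 2346 [ 528.4 -143.7] [160.2 120.3] 82.9 z 0.0348
bottle 526 [517.7  63.5] [144.5  55.3] 20.3 z 0.1044
dish 462 [503.9 173.1] [328.1  58.4] 64.5 z 0.0211
dropper 155 [426.9  11.3] [57.6 30.7] 30.1 z 0.0728
jar 509 [573.8 -75.3] [ 54.8 283.6] 42.1 z 0.0794
```

```bash
cat >> h.py <<'E'
def down(yaw): # tool pointing down, tool y at yaw (deg, world)
    a=np.radians(yaw);y=np.array([np.cos(a),np.sin(a),0]);z=np.array([0,0,-1.]);return np.c_[np.cross(y,z),y,z]
def plan(ts,p0=None,R0=None):
    s=env.get_state()
    p0=s['tcp_pos'] if p0 is None else np.array(p0); R0=q2R(s['orientation']) if R0 is None else R0
    print('now',s['tcp_pos'].round(4),'yaw',np.degrees(np.arctan2(R0[1,1],R0[0,1])).round(1),'gap',s['finger_gap'].round(4))
    for x,y,z,w in ts:
        r=R.from_matrix(R0.T@down(w)).as_rotvec(degrees=True);t=R0.T@(np.array([x,y,z])-p0)*100
        print([r.round(1).tolist(),t.round(2).tolist()])
E
cat > k.py <<'E'
from m import *
k=b&(z>.112)&(z<.14)&(hsv[...,2]<110)
print('KNOB',k.sum(),P[k].mean(0),P[k].min(0),P[k].max(0))
plan([(.50,.172,.20,77),(.50,.172,.10,80)])
E
python3 k.py | tail -4
```

```text
dish 462 [503.9 173.1] [328.1  58.4] 64.5 z 0.0211
dropper 155 [426.9  11.3] [57.6 30.7] 30.1 z 0.0728
jar 509 [573.8 -75.3] [ 54.8 283.6] 42.1 z 0.0794
KNOB 43 [0.49883529 0.17325396 0.12435697] [0.49204866 0.16651952 0.11586282] [0.5045607  0.18064991 0.12933538]Traceback (most recent call last):
  File "k.py", line 4, in <module>
    plan([(.50,.172,.20,77),(.50,.172,.10,80)])
    ~~~~^^^^^^^^^^^^^^^^^^^^^^^^^^^^^^^^^^^^^^^
  File "h.py", line 22, in plan
    print('now',s['tcp_pos'].round(4),'yaw',np.degrees(np.arctan2(R0[1,1],R0[0,1])).round(1),'gap',s['finger_gap'].round(4))
                                                                                                   ^^^^^^^^^^^^^^^^^^^^^
AttributeError: 'float' object has no attribute 'round'
```

```bash
sed -i "s/s\['finger_gap'\].round(4)/round(s['finger_gap'],4)/" h.py; python3 -c "
from h import *
plan([(.499,.173,.20,77),(.499,.173,.20,90),(.499,.173,.101,90)])"
```

```text
now [0.1308 0.5595 0.2306] yaw 76.8 gap 0.0854
[[-0.1, -0.0, -0.2], [-44.65, -29.24, 3.09]]
[[-0.1, -0.0, -13.2], [-44.65, -29.24, 3.09]]
[[-0.1, -0.0, -13.2], [-44.65, -29.23, 12.99]]
```

Request:
carry_out([
  [[0, 0, -13.2], [-44.65, -29.24, 3.1], 150],
  [[0, 0, -13.2], [-44.65, -29.24, 3.1], 150],
  [[0, 0, -13.2], [-44.65, -29.24, 3.1], 150],
  [[0, 0, -13.2], [-44.65, -29.24, 3.1], 150],
  [[0, 0, -13.2], [-44.65, -29.24, 3.1], 150],
  [[0, 0, -13.2], [-44.65, -29.24, 3.1], 150],
  [[0, 0, -13.2], [-44.65, -29.24, 3.1], 150],
  [[0, 0, -13.2], [-44.65, -29.24, 3.1], 150],
], force=20)

```text
clock: 1.15
tcp_pos: [0.4739, 0.1994, 0.2023]
orientation: [0.0, -0.0, 1.0, 0.0]
wrist_force: [-0.1, 1.2, -0.2]
finger_gap: 0.0352
grip_force: 0.0
```

```bash
python3 -c "
from h import *
plan([(.499,.173,.20,90),(.499,.173,.101,90)],p0=None)
print(env.get_state()['joint_pos'])"
```

```text
now [0.4739 0.1994 0.2023] yaw 90.0 gap 0.0352
[[0.0, 0.0, 0.0], [-2.5, -2.64, 0.23]]
[[0.0, 0.0, 0.0], [-2.5, -2.64, 10.13]]
[ 2.41855011e-01  2.06429374e-01 -1.67070024e-01  1.19711446e+00
  2.84576396e-04  2.41408090e-01]
```

Request:
carry_out([
  [[0, 0, 0], [-2.3, -2.4, 0.2], 150],
  [[0, 0, 0], [-2.3, -2.4, 0.2], 150],
  [[0, 0, 0], [-2.3, -2.4, 3.5], 150],
  [[0, 0, 0], [-2.3, -2.4, 6], 150],
  [[0, 0, 0], [-2.3, -2.4, 7], 150],
  [[0, 0, 0], [-2.3, -2.4, 7], 150],
  [[0, 0, 0], [-2.3, -2.4, 7], 150],
  [[0, 0, 0], [-2.3, -2.4, 7], 150],
])

```text
clock: 2.15
tcp_pos: [0.4966, 0.1774, 0.1336]
orientation: [0.001, -0.0, 1.0, 0.0]
wrist_force: [-0.0, -0.3, 0.1]
finger_gap: 0.0351
grip_force: 0.0
```

```bash
python3 -c "
from h import *
plan([(.499,.173,.101,90)])
c,i,d=shot('wrist')
cv2.imwrite('pics/w1.png',i[:,:,::-1])"
```

```text
now [0.4966 0.1774 0.1336] yaw 90.0 gap 0.0351
[[0.0, 0.1, 0.0], [-0.24, -0.44, 3.26]]
```

View pics/w1.png

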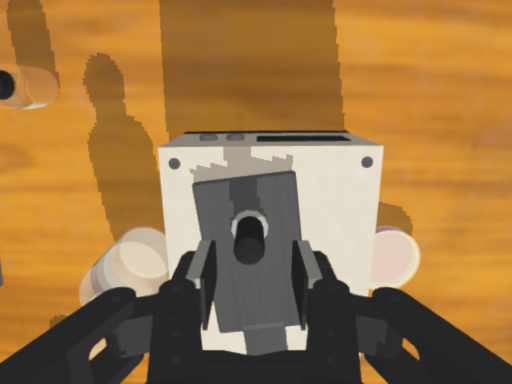

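The wrist view shows the knob (249,243) between the fingers, with the bottle at left (125,270) and the dish at right (390,258). I'll cast the knob pixel and plan the descent and the arc.

```bash
python3 - <<'E'
from h import *
c=env.get_calibration('wrist')
print(plane(c,[(249,247)],.126), plane(c,[(249,232)],.126), plane(c,[(249,240)],.126))
px,py=.608,.188
ts=[(.499,.173,.101,90)]
for a,w in((8,90),(-8,90),(-24,80),(-40,66),(-56,50),(-72,34),(-86,20)):
    a=np.radians(a);ts.append((px-.11*np.cos(a),py-.11*np.sin(a),.101,w))
plan(ts)
E
```

```text
[[0.49472236 0.17556903 0.126     ]] [[0.48681259 0.17560417 0.126     ]] [[0.49100118 0.17558566 0.126     ]]
now [0.4965 0.1774 0.1334] yaw 90.0 gap 0.0351
[[0.0, 0.1, 0.0], [-0.25, -0.44, 3.25]]
[[0.0, 0.1, 0.0], [-0.25, -0.47, 3.25]]
[[0.0, 0.1, 0.0], [-0.26, 2.59, 3.25]]
[[0.0, 0.1, 10.0], [-1.1, 5.54, 3.25]]
[[0.0, 0.1, 24.0], [-2.73, 8.13, 3.25]]
[[0.1, 0.1, 40.0], [-5.0, 10.18, 3.26]]
[[0.1, 0.1, 56.0], [-7.76, 11.52, 3.26]]
[[0.1, 0.1, 70.0], [-10.39, 12.03, 3.27]]
```

Request:
carry_out([
  [[0, 0, 0], [0.1, -0.2, 1], 150],
  [[0, 0, 0], [0.1, -0.2, 2.2], 150],
  [[0, 0, 0], [0.1, -0.2, 3.2], 150],
  [[0, 0, 0], [0.1, -0.2, 3.2], 160],
  [[0, 0, 0], [0.1, 0.8, 3.2], 165],
  [[0, 0, 0], [0.1, 1.8, 3.2], 165],
  [[0, 0, 0], [0.1, 2.6, 3.2], 165],
  [[0, 0, 5], [-0.3, 4, 3.2], 165],
])

```text
clock: 3.2
tcp_pos: [0.4987, 0.2178, 0.1007]
orientation: [0.0, 0.044, 0.999, -0.0]
wrist_force: [-0.4, -1.1, 0.6]
finger_gap: 0.0299
grip_force: 0.4
```

```bash
python3 - <<'E'
from h import *
px,py=.605,.188
ts=[]
for a,w in((-24,80),(-40,66),(-56,50),(-72,34),(-86,20)):
    a=np.radians(a);ts.append((px-.11*np.cos(a),py-.11*np.sin(a),.101,w))
plan(ts)
c,i,d=shot('top');P=cloud(c,d);z=P[...,2]
k=(z>.08)&(z<.1)&(i.max(2)<110)&(abs(P[...,0]-.5)<.15)&(abs(P[...,1]-.2)<.15)
print(k.sum(),env.get_state()['wrist_force'])
E
```

```text
now [0.4987 0.2178 0.1007] yaw 84.9 gap 0.0299
[[-0.0, 0.0, 4.9], [-0.45, 1.54, -0.03]]
[[-0.0, 0.0, 18.9], [-1.84, 4.27, -0.03]]
[[-0.0, 0.0, 34.9], [-3.92, 6.51, -0.03]]
[[-0.0, 0.0, 50.9], [-6.54, 8.09, -0.03]]
[[-0.0, 0.0, 64.9], [-9.12, 8.83, -0.03]]
1104 [0.16484695 0.651256   0.29449531]
```

Request:
carry_out([
  [[0, 0, 5], [-0.45, 1.55, 0], 165],
  [[0, 0, 12], [-1.1, 3, 0], 165],
  [[0, 0, 19], [-1.85, 4.25, 0], 165],
  [[0, 0, 27], [-2.85, 5.45, 0], 165],
  [[0, 0, 35], [-3.9, 6.5, 0], 165],
  [[0, 0, 43], [-5.2, 7.4, 0], 165],
  [[0, 0, 51], [-6.55, 8.1, 0], 165],
  [[0, 0, 58], [-7.8, 8.5, 0], 165],
])

```text
clock: 4.25
tcp_pos: [0.5841, 0.2959, 0.1006]
orientation: [-0.0, 0.523, 0.852, 0.0]
wrist_force: [-0.2, -0.2, 0.1]
finger_gap: 0.0301
grip_force: 0.4
```

Request:
carry_out([
  [[0, 0, 7], [-0.6, 1.25, 0], 165],
  [[0, 0, 7], [-0.6, 1.25, 0], 165],
  [[0, 0, 7], [-0.6, 1.25, 0], 165],
  [[0, 0, 7], [-0.6, 1.25, 0], 140],
  [[0, 0, 7], [-0.6, 1.25, -2], 140],
  [[0, 0, 7], [-0.6, 1.25, -6], 140],
  [[0, 0, 7], [-0.6, 1.25, -10], 120],
  [[0, 0, 7], [-0.6, 1.25, -13], 100],
])

```text
clock: 5.25
tcp_pos: [0.5978, 0.2956, 0.2329]
orientation: [0.001, 0.573, 0.82, 0.001]
wrist_force: [-0.6, 0.7, 0.5]
finger_gap: 0.0523
grip_force: 0.0
```

```bash
python3 - <<'E'
from h import *
import pickle
s=env.get_state();print(s['tcp_pos'],s['joint_pos'].round(2))
c,i,d=shot('top');np.savez('top1.npz',i=i,d=d)
cv2.imwrite('pics/t1.png',cv2.resize(i[120:270,80:380,::-1],None,fx=2.6,fy=2.6))
c,i,d=shot('scene');np.savez('scene1.npz',i=i,d=d)
cv2.imwrite('pics/s1.png',cv2.resize(i[110:230,140:300,::-1],None,fx=4,fy=4,interpolation=cv2.INTER_CUBIC))
E
```

```text
[0.59776417 0.29558025 0.23291636] [0.34 0.5  0.33 1.4  0.   1.56]
```

View pics/t1.png

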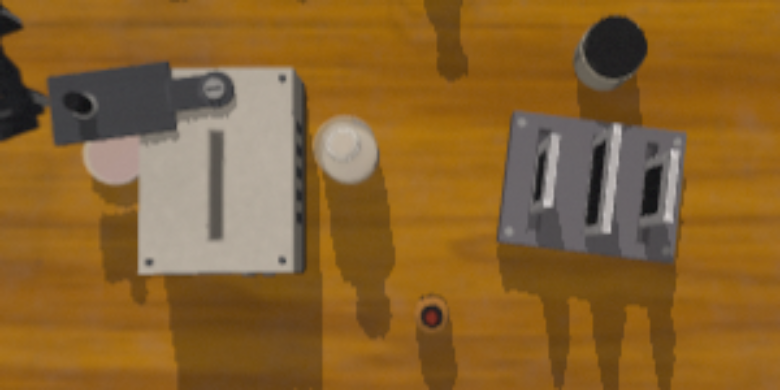

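The cover is open at about 83°, and the bottle and dish have not moved. The slot is bare at crop (216,130)–(216,240). The next step is to move the wrist camera above it.

```bash
python3 -c "
from h import *
plan([(.595,.19,.25,90)])"
```

```text
now [0.5993 0.2961 0.2353] yaw 20.1 gap 0.0517
[[0.4, 0.3, -69.9], [-9.82, -4.03, -1.5]]
```

Request:
carry_out([
  [[0, 0, -69.9], [-9.8, -4, -1.5], 150],
  [[0, 0, -69.9], [-9.8, -4, -1.5], 150],
  [[0, 0, -69.9], [-9.8, -4, -1.5], 150],
  [[0, 0, -69.9], [-9.8, -4, -1.5], 150],
  [[0, 0, -69.9], [-9.8, -4, -1.5], 150],
  [[0, 0, -69.9], [-9.8, -4, -1.5], 150],
  [[0, 0, -69.9], [-9.8, -4, -1.5], 150],
  [[0, 0, -69.9], [-9.8, -4, -1.5], 150],
])

```text
clock: 6.35
tcp_pos: [0.5932, 0.1896, 0.2446]
orientation: [-0.001, 0.001, 1.0, -0.0]
wrist_force: [-0.2, 0.0, 0.1]
finger_gap: 0.0353
grip_force: 0.0
```

```bash
python3 - <<'E'
from h import *
import pickle
c,i,d=shot('wrist');np.savez('w2.npz',i=i,d=d);pickle.dump(c,open('w2.pkl','wb'))
s=env.get_state();print(s['tcp_pos'],s['orientation'].round(4))
cv2.imwrite('pics/w2.png',i[:,:,::-1])
c0=pickle.load(open('top0.pkl','rb'))
plan([(.5287,-.1436,.20,82.9)])
# slot in wrist and top images: deep/dark strip in case top
for n,cc,ii in(('w',c,i),('t',c0,np.load('top1.npz')['i'])):
    h,w=ii.shape[:2];u,v=np.meshgrid(np.arange(w),np.arange(h))
    Q=plane(cc,np.c_[u.ravel(),v.ravel()],.085).reshape(h,w,3)
    roi=(abs(Q[...,0]-.525)<.055)&(abs(Q[...,1]-.188)<.025)
    m=(roi&(ii.max(2)<150)).astype(np.uint8)
    N,L,S,C=cv2.connectedComponentsWithStats(m)
    j=1+S[1:,4].argmax();r=cv2.minAreaRect((Q[L==j][:,:2]*1000).astype(np.float32));print(n,S[j,4],r)
E
```

```text
[0.59325664 0.18958933 0.24476695] [-5.0e-04  1.3e-03  1.0e+00 -1.0e-04]
now [0.5933 0.1896 0.2448] yaw 89.9 gap 0.0352
[[-0.0, -0.1, 7.0], [6.37, -33.33, 4.49]]
w 286 ((526.4259033203125, 188.9829864501953), (90.68611145019531, 9.991036415100098), 0.18353822827339172)
t 257 ((526.6818237304688, 187.49488830566406), (93.15625, 11.013110160827637), 0.8733532428741455)
```

View pics/w2.png

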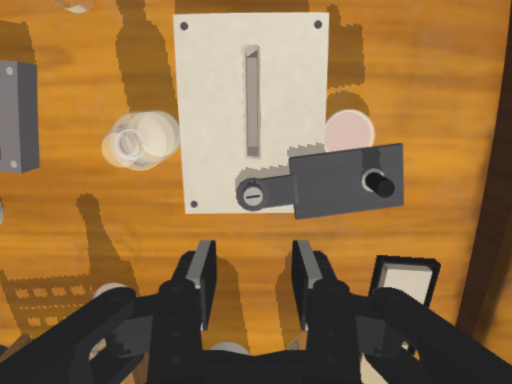

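The bare slot runs from (252,45) to (252,157) in the wrist view. The two views agree on its centre: about (0.5265, 0.188), at roughly 0.5° yaw. I'm going to the wide plate now.

Request:
carry_out([
  [[0, 0, 7], [6.4, -33.3, 4.5], 150],
  [[0, 0, 7], [6.4, -33.3, 4.5], 150],
  [[0, 0, 7], [6.4, -33.3, 4.5], 150],
  [[0, 0, 7], [6.4, -33.3, 4.5], 150],
  [[0, 0, 7], [6.4, -33.3, 4.5], 150],
  [[0, 0, 7], [6.4, -33.3, 4.5], 150],
  [[0, 0, 7], [6.4, -33.3, 4.5], 150],
  [[0, 0, 7], [6.4, -33.3, 4.5], 150],
])

```text
clock: 7.4
tcp_pos: [0.5293, -0.1428, 0.2004]
orientation: [-0.0, 0.062, 0.998, 0.0]
wrist_force: [-0.1, -0.6, 0.8]
finger_gap: 0.0352
grip_force: 0.0
```

```bash
python3 -c "
from h import *
plan([(.5287,-.1436,.20,82.9),(.5287,-.1436,.093,82.9)])
c,i,d=shot('wrist')
cv2.imwrite('pics/w3.png',i[:,:,::-1])"
```

```text
now [ 0.5293 -0.1428  0.2004] yaw 82.9 gap 0.0352
[[0.0, -0.0, -0.0], [0.05, -0.09, 0.04]]
[[0.0, -0.0, -0.0], [0.05, -0.09, 10.74]]
```

View pics/w3.png

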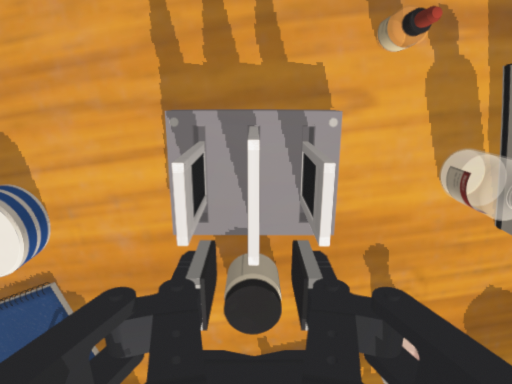

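The wide plate (253,195) sits centred between the fingers, with both narrow plates clear of them. I'm descending to grip it.

Request:
carry_out([
  [[0, 0, 0], [0, -0.1, 4], 150],
  [[0, 0, 0], [0, -0.1, 8], 150],
  [[0, 0, 0], [0, -0.1, 10.7], 150],
  [[0, 0, 0], [0, -0.1, 10.7], 150],
  [[0, 0, 0], [0, -0.1, 10.7], 255],
  [[0, 0, 0], [0, -0.1, 10.7], 255],
  [[0, 0, 0], [0, -0.1, 10.7], 255],
  [[0, 0, 0], [0, -0.1, 10.7], 255],
], force=60)

```text
clock: 8.45
tcp_pos: [0.5307, -0.1446, 0.0953]
orientation: [0.002, 0.062, 0.998, -0.0]
wrist_force: [1.6, 1.4, 5.9]
finger_gap: 0.0073
grip_force: 59.5
```

Request:
carry_out([
  [[0, 0, 0], [0, 0, 0], 255],
  [[0, 0, 0], [0, 0, -1], 255],
  [[0, 0, 0], [0, 0, -3], 255],
  [[0, 0, 0], [0, 0, -6], 255],
  [[0, 0, 0], [0, 0, -10], 255],
  [[0, 0, 0], [0, 0, -14.5], 255],
  [[0, 0, 0], [0, 0, -14.5], 255],
  [[0, 0, 0], [0, 0, -14.5], 255],
])

```text
clock: 9.45
tcp_pos: [0.5288, -0.1442, 0.238]
orientation: [-0.0, 0.062, 0.998, 0.0]
wrist_force: [0.1, 0.2, -1.0]
finger_gap: 0.0071
grip_force: 58.8
```

```bash
python3 -c "
from h import *
plan([(.5287,.0,.238,86),(.5265,.188,.238,90.5)])
print(env.get_state()['wrist_force'])
c,i,d=shot('scene')
cv2.imwrite('pics/s3.png',cv2.resize(i[40:300,100:400,::-1],None,fx=2,fy=2))"
```

```text
now [ 0.5288 -0.1442  0.238 ] yaw 82.9 gap 0.0071
[[0.0, -0.0, -3.1], [1.78, 14.31, 0.01]]
[[0.0, -0.0, -7.6], [4.32, 32.94, 0.01]]
[ 0.09810082  0.17342983 -0.98642764]
```

View pics/s3.png

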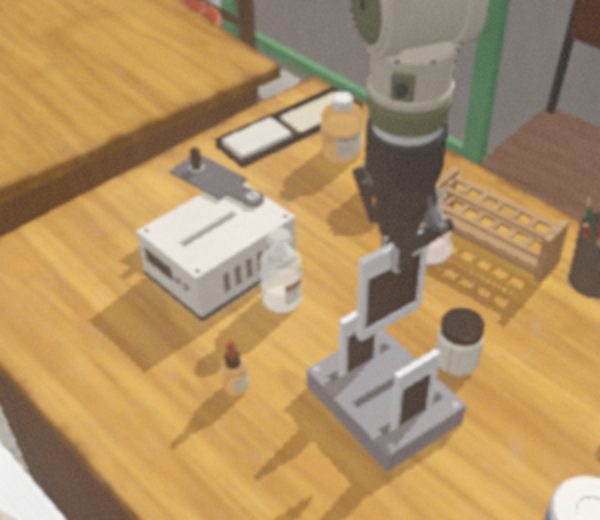

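The plate is held upright and clear of the rack, and the narrow plates are undisturbed. I'm carrying it over the bottle to the slot.

Request:
carry_out([
  [[0, 0, -1], [0.5, 4, 0], 255],
  [[0, 0, -2], [1.2, 9, 0], 255],
  [[0, 0, -3], [1.8, 14, 0], 255],
  [[0, 0, -4.5], [2.5, 19, 0], 255],
  [[0, 0, -6], [3.2, 24, 0], 255],
  [[0, 0, -7.6], [3.8, 29, 0], 255],
  [[0, 0, -7.6], [4.3, 32.9, 0], 255],
  [[0, 0, -7.6], [4.3, 32.9, 0], 255],
])

```text
clock: 10.5
tcp_pos: [0.5256, 0.1898, 0.2365]
orientation: [-0.002, -0.007, 1.0, -0.0]
wrist_force: [-0.0, -0.6, -1.1]
finger_gap: 0.0072
grip_force: 59.0
```

```bash
python3 - <<'E'
from h import *
import pickle
s=env.get_state();print(s['tcp_pos'],s['orientation'].round(4))
c,i,d=shot('wrist');np.savez('w4.npz',i=i,d=d);pickle.dump(c,open('w4.pkl','wb'))
cv2.imwrite('pics/w4.png',i[:,:,::-1])
c,i,d=shot('top');P=cloud(c,d);z=P[...,2]
m=(z>.2)&(z<.285)&(i.min(2)>130)&(abs(P[...,0]-.53)<.08)&(abs(P[...,1]-.188)<.03)
print(m.sum(),P[m].min(0),P[m].max(0))
E
```

```text
[0.52564092 0.18978913 0.23645276] [-1.8e-03 -6.8e-03  1.0e+00 -1.0e-04]
70 [0.48116525 0.18427375 0.26572841] [0.50913652 0.19186907 0.27116418]
```

View pics/w4.png

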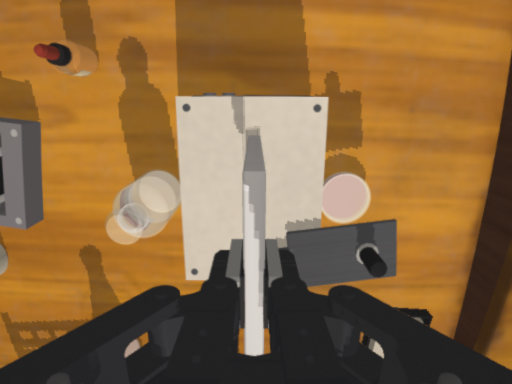

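The plate hangs over the slot, its near face spanning columns 243–264; the slot's near end shows at (252,130). I'll measure the plate's lateral pose from the depth.

```bash
python3 - <<'E'
from h import *
import pickle
c=pickle.load(open('w4.pkl','rb'));f=np.load('w4.npz');i,d=f['i'],f['d'];P=cloud(c,d)
v,u=np.mgrid[:384,:512]
m=(P[...,2]>.14)&(P[...,2]<.3)&(u>236)&(u<270)&(v>100)&(v<240)
Q=P[m]
for lo in np.arange(.14,.29,.01):
    q=Q[(Q[:,2]>=lo)&(Q[:,2]<lo+.01)]
    if len(q):print(round(lo,2),len(q),'x',q[:,0].min().round(4),np.median(q[:,0]).round(4),'y',q[:,1].min().round(4),q[:,1].max().round(4),q[:,1].mean().round(4))
t=Q[Q[:,2]>.262]
for lo in np.arange(.475,.52,.008):
    q=t[(t[:,0]>=lo)&(t[:,0]<lo+.008)]
    if len(q):print('top x',lo.round(3),len(q),q[:,1].mean().round(4))
print(plane(c,[(248,128),(260,128),(253,129)],.085))
plan([(.5265,.188,.238,90.5),(.5265,.188,.20,90.5)])
E
```

```text
0.15 11 x 0.4768 0.4769 y 0.186 0.1925 0.1892
0.16 22 x 0.4768 0.477 y 0.1861 0.1937 0.1897
0.17 23 x 0.4768 0.4771 y 0.1862 0.1935 0.1899
0.18 30 x 0.4769 0.4771 y 0.1857 0.1934 0.1895
0.19 29 x 0.477 0.4772 y 0.186 0.1937 0.1897
0.2 41 x 0.4771 0.4773 y 0.1862 0.1936 0.1899
0.21 48 x 0.4771 0.4774 y 0.1858 0.1934 0.1896
0.22 55 x 0.4772 0.4774 y 0.1858 0.1937 0.1898
0.23 72 x 0.4773 0.4775 y 0.1835 0.1962 0.1896
0.24 87 x 0.4773 0.4776 y 0.1827 0.197 0.1897
0.25 102 x 0.4773 0.4776 y 0.1857 0.1936 0.1898
0.26 1664 x 0.4774 0.4885 y 0.1857 0.1938 0.1898
0.27 5 x 0.4839 0.4943 y 0.1876 0.1935 0.1905
top x 0.475 440 0.1897
top x 0.483 515 0.1898
top x 0.491 470 0.1899
top x 0.499 216 0.1899
[[0.47814172 0.18477307 0.085     ]
 [0.47800996 0.19515965 0.085     ]
 [0.47894556 0.18911125 0.085     ]]
now [0.5261 0.1875 0.2369] yaw 90.6 gap 0.0074
[[-0.1, -0.2, 0.1], [-0.04, 0.05, -0.11]]
[[-0.1, -0.2, 0.1], [-0.05, 0.06, 3.69]]
```

Request:
carry_out([
  [[0, 0, 0], [-0.35, 0.1, 1.5], 255],
  [[0, 0, 0], [-0.35, 0.1, 3.5], 255],
  [[0, 0, 0], [-0.35, 0.1, 5.2], 255],
  [[0, 0, 0], [-0.35, 0.1, 5.8], 255],
  [[0, 0, 0], [-0.35, 0.1, 6.2], 255],
  [[0, 0, 0], [-0.35, 0.1, 6.6], 255],
  [[0, 0, 0], [-0.35, 0.1, 7], 255],
  [[0, 0, 0], [-0.35, 0.1, 7.2], 255],
])

```text
clock: 11.6
tcp_pos: [0.5307, 0.1886, 0.1667]
orientation: [0.0, -0.005, 1.0, 0.0]
wrist_force: [-1.0, -0.7, 4.8]
finger_gap: 0.0068
grip_force: 60.0
```

```bash
python3 - <<'E'
from h import *
import pickle
s=env.get_state();print(s['tcp_pos'],s['orientation'].round(4),s['wrist_force'],s['ft_torque'])
c,i,d=shot('wrist');P=cloud(c,d)
v,u=np.mgrid[:384,:512]
m=(P[...,2]>.095)&(P[...,2]<.3)&(u>236)&(u<270)&(v>60)&(v<240)
Q=P[m]
for lo in np.arange(.09,.21,.02):
    q=Q[(Q[:,2]>=lo)&(Q[:,2]<lo+.02)]
    if len(q):print(round(lo,2),len(q),'x',q[:,0].min().round(4),np.median(q[:,0]).round(4),'y',q[:,1].mean().round(4), 'zmax',q[:,2].max().round(4))
cv2.imwrite('pics/w5.png',cv2.resize(i[60:260,150:360,::-1],None,fx=3,fy=3))
E
```

```text
[0.53067433 0.18857811 0.16674204] [ 3.0e-04 -4.7e-03  1.0e+00  1.0e-04] [-0.95995349 -0.74455267  4.80696743] [-0.08791852  0.24348163  0.00391874]
0.09 38 x 0.4823 0.4824 y 0.189 zmax 0.1099
0.11 57 x 0.4823 0.4825 y 0.1887 zmax 0.1299
0.13 88 x 0.4823 0.4825 y 0.1888 zmax 0.1498
0.15 123 x 0.4823 0.4825 y 0.1888 zmax 0.17
0.17 190 x 0.4822 0.4826 y 0.1886 zmax 0.1896
0.19 1672 x 0.4822 0.4935 y 0.1888 zmax 0.2004
```

Request:
carry_out([
  [[0, 0, 0], [0.05, 0, 0.3], 255],
  [[0, 0, 0], [0.05, 0, 0.6], 255],
  [[0, 0, 0], [0.05, 0, 0.9], 255],
  [[0, 0, 0], [0.05, 0, 1.2], 255],
  [[0, 0, 0], [0.05, 0, 1.5], 255],
  [[0, 0, 0], [0.05, 0, 1.8], 255],
  [[0, 0, 0], [0.05, 0, 2], 255],
  [[0, 0, 0], [0.05, 0, 2], 255],
])

```text
clock: 12.65
tcp_pos: [0.5299, 0.1885, 0.1463]
orientation: [-0.0, -0.005, 1.0, 0.0]
wrist_force: [0.6, 0.0, -1.7]
finger_gap: 0.007
grip_force: 59.1
```

Request:
carry_out([
  [[0, 0, 0], [0, 0, 0.5], 255],
  [[0, 0, 0], [0, 0, 1], 255],
  [[0, 0, 0], [0, 0, 1.5], 255],
  [[0, 0, 0], [0, 0, 2], 255],
  [[0, 0, 0], [0, 0, 2.5], 255],
  [[0, 0, 0], [0, 0, 3], 255],
  [[0, 0, 0], [0, 0, 3.5], 255],
  [[0, 0, 0], [0, 0, 3.7], 255],
])

```text
clock: 13.65
tcp_pos: [0.5299, 0.1885, 0.1091]
orientation: [-0.0, -0.005, 1.0, -0.0]
wrist_force: [-0.3, 0.2, -0.6]
finger_gap: 0.0071
grip_force: 59.1
```

Nearly down and no side forces. I'll ease down the last few millimetres, release and retreat.

Request:
carry_out([
  [[0, 0, 0], [0, 0, 0.15], 255],
  [[0, 0, 0], [0, 0, 0.25], 255],
  [[0, 0, 0], [0, 0, 0.25], 255],
  [[0, 0, 0], [0, 0, 0.2], 180],
  [[0, 0, 0], [0, 0, 0.2], 150],
  [[0, 0, 0], [0, 0, 0.2], 150],
  [[0, 0, 0], [0, 0, 0.2], 150],
  [[0, 0, 0], [0, 0, 0.2], 150],
])

```text
clock: 14.65
tcp_pos: [0.53, 0.1885, 0.1074]
orientation: [-0.0, -0.005, 1.0, 0.0]
wrist_force: [-0.3, -0.2, 0.5]
finger_gap: 0.0353
grip_force: 0.0
```

Request:
carry_out([
  [[0, 0, 0], [0, 0, -1], 150],
  [[0, 0, 0], [0, 0, -4], 150],
  [[0, 0, 0], [0, 0, -9], 150],
  [[0, 0, 0], [0, 0, -14], 150],
  [[0, 0, 0], [6, 0, -15], 150],
  [[0, 0, 0], [11, 0, -15], 150],
  [[0, 0, 0], [14, 0, -15], 150],
  [[0, 0, 0], [14, 0, -15], 150],
])

```text
clock: 15.65
tcp_pos: [0.3882, 0.1873, 0.2588]
orientation: [0.001, -0.005, 1.0, 0.0]
wrist_force: [1.2, -0.4, 0.7]
finger_gap: 0.0351
grip_force: 0.0
```

```bash
python3 - <<'E'
from h import *
s=env.get_state();print(s['tcp_pos'],s['wrist_force'],s['finger_gap'])
c,i,d=shot('top');P=cloud(c,d);z=P[...,2]
m=(z>.13)&(z<.155)&(abs(P[...,0]-.53)<.07)&(abs(P[...,1]-.188)<.03)&(i.min(2)>120)
r=cv2.minAreaRect((P[m][:,:2]*1000).astype(np.float32));print(m.sum(),r,'top z',np.median(P[m][:,2]))
cv2.imwrite('pics/t9.png',cv2.resize(i[120:270,80:380,::-1],None,fx=2.6,fy=2.6))
E
```

```text
[0.38824666 0.18730583 0.2587859 ] [ 1.23552636 -0.3695279   0.73781838] 0.03506480787910871
143 ((527.7125244140625, 188.09530639648438), (8.090202331542969, 85.36980438232422), 89.95232391357422) top z 0.13964278590158097
```

View pics/t9.png

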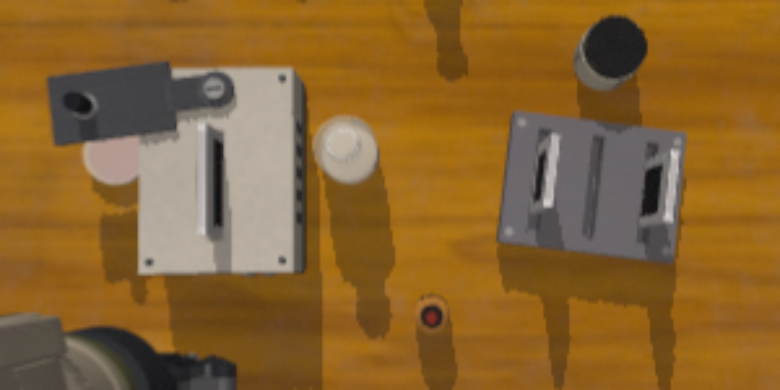

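The plate (208,180) stands in the slot with its top at 0.140 m, which means fully down. The cover is still open, the other items haven't moved, and the arm is clear.

```bash
python3 -c "
from h import *
print(env.hand_in())"
```

```text
the job is handed in; nothing more can be done
None
```

The cover is swung open about 83° to the dish side, the wide plate stands fully down in the slot and released, the other items were not moved, and the job is handed in (no verdict was returned).

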